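# Put the push-down pump dispenser back together

### The arm

A 6-joint arm with a two-finger parallel gripper is mounted at the origin on the work surface. World frame = base frame: x ahead of the robot, y to its left, z up, the work surface at z = 0. Lengths are in m, angles in rad, forces in N, time in s.
With the tool pointing down it reaches from about 0.35 to 0.85 m from the base axis. Payload 8.1 kg.
Tool frame: the origin (TCP) lies at the very end of the fingers, on their centre line; the grasp point (between the pads) lies 19 mm behind it (robot.pinch_z is the distance from the TCP to the grasp point, in m); y points along the fingers, x is the direction in which the jaws open and shut, and the axes are right-handed (so a half turn about y gives the same grasp; the last joint's range is limited). The gripper opens to 93 mm and grips with 3 to 60 N. Pads are 15 mm wide; open, the fingers measure 128 mm over their backs; the gripper's body (75 mm by 188 mm) begins 65 mm behind the grasp point.
Start: joints at [-1.382, 0.13, 1.488, -0, 1.523, -0.085], TCP at [0.162, -0.578, 0.219] pointing down, gripper open.
Joint ranges: [-2.96, 2.96], [-0.89, 2.26], [0.02, 2.5], [-1.34, 4.48], [0, 2.73], [-2.66, 2.66]. Speed limits (rad/s): [2.39, 2.39, 2.79, 3.14, 3.14, 3.14].

### API

Orientations are given as a rotation vector (axis times angle).
In Python, from plant import robot gives the robot as it stands.
- The arm moves only by the shell command python3 -m inch 'ROWS' [FORCE]. ROWS is JSON, a list of rows, each a list of 5 numbers: the closure, from -1 (fully open) to 1 (shut), then the shift along the world's x, y, z in m, then the turn about the world's z in rad. A call has 1 to 8 rows; each row is the pose to reach, as a shift and turn from the pose measured when the call began; what a row does not reach only later rows make up. A row lasts 1/8 s, in which the tool goes at most 62.5 mm and 10.7 degrees, less where a joint would pass 70% of its speed; a pose out of reach is approached as far as the arm can. A call with a gripper value outside its range is refused whole. The fingers move at their own pace and stop on an object; FORCE is the grip in N (left out, the last holds). Time passes only in rows, so rows that repeat a pose let the fingers close. It gives the time, the measured TCP pose, the force and the opening at its end, in the units of the state.
- robot.read_state(): the state, without advancing time (a new reading comes with each control period).
- robot.read_camera(name): name is "scene" or "top" or "wrist"; returns a dict with "color" (480x640x3 uint8, red, green, blue), "mtx" (3x3 intrinsics, pixels), "dist_coeffs" ([k1, k2, p1, p2, k3] as OpenCV has them; the pictures are not rectified), "R" (3x3) and "t" (3): a world point X has camera coordinates R X + t; the wrist camera has in their place "hand_eye" (4x4, takes a point from camera to tool coordinates, whose origin is the TCP and whose axes are the tool frame's). Camera axes: x right, y down, z forward; pixel columns grow to the right and rows downward; lengths in m; the calibration is good to about 2 mm. A picture is of the moment at which its call begins: read the wrist's pose just before it. There is no depth.
- robot.close_job(): hands the job in, once; it reports no verdict.
The state is a dict: "t": time; "q": joint angles; "dq": joint speeds; "joint_torque": joint torques, N m; "tool_pos": TCP position; "orientation": TCP orientation; "force": force on the tool from outside, world axes, zero at the start; "wrist_torque": the same for the moment, N m; "opening": finger opening in m.
Only numpy, scipy, OpenCV 4.12 (cv2) and the standard library are available. Lean on these libraries where they do the work, as an engineer would, in place of code of your own. Each camera call takes 0.05 s, during which the arm holds its last target. There are 200 camera calls.

### The job

The push-down dispenser has been washed and is in pieces: thread its coil spring down over the stem of the standing bottle, turning it a little whenever it catches, until it sits fully home on the collar with its bent end in a slot of the seat, and let go of it. Then set the dish top on the stem so that it rests level on the spring, and let go of it too. Last, press the dish right down to the end of its stroke and let it spring back up by itself; keep the bottle standing about where it is and leave the other things where they are.

Things in the scene. Friction and masses are not known exactly. Their poses are not given: they have to be found in the camera images.
- bottle: Dispenser bottle, standing loose, 0.55 kg: white plastic body 72 mm across, 78 mm high; metal collar 44 mm across (z 78 to 92 mm); on it a spring seat like a castle nut, 19 mm across (z 92 to 102 mm, bevelled top): four teeth, four slots 5 mm wide between, on the bottle's +x, -x, +y, -y; in its middle a steel stem 11 mm across up to z 158 mm. Origin: centre of the underside; z up.
- collar_top (a point): Centre of the collar's flat top, 92 mm above the bottle's underside: the spring's lower end belongs here, around the seat, its tang down in any of the four slots (width to spare: about 15 degrees either way). Between slots the tang catches on the teeth, 7 to 10 mm too high; a turn of up to 45 degrees under light pressure lets it drop in.
- stem_tip (a point): Centre of the stem's top end, 158 mm above the bottle's underside; its last 3 mm taper to 6 mm across.
- spring: Loose steel compression spring, upright in the white pill dish: 52 mm long, 27 mm outside, 22 mm inside, wire 2 mm, flat closed ends, 26 g. The lower end has a tang: the wire bent inward, on the spring's +x, to 7 mm from its axis. It shortens 1 mm for each 0.4 N, solid after 12 mm. Origin: centre of the lower end; z up. Grip it near the upper end; the stem may pass up between the fingers.
- spring_top (a point): Centre of the spring's upper end, 52 mm above spring when not pressed.
- dish_top: Loose aluminium dish top, 55 g, upright on its boss: boss 32 mm across, 24 mm high; on it a shallow dish 58 mm across outside (rim z 24 to 36 mm, wall 3 mm). A bore 14 mm across runs right through and slides on the stem. Origin: centre of the boss's underside; z up. Resting on the fitted spring it lies 142.5 mm above the bottle's underside; pressed right down, 132 mm.
- dish_floor (a point): Centre of the dish floor, in the mouth of the bore, 27 mm above dish_top. Closed fingers can press here, across the bore: 4 to 5 N takes the dish down to its end stop; the stem does not come through.
- pill_dish: White ceramic pill dish in which the spring stands: 100 mm across, rim 18 mm high, flat floor 5 mm thick. Loose, 0.22 kg. Origin: centre of the underside.
- latch_case: Bystander: navy plastic case with two latches, 130 x 200 x 67 mm (x, y, z). Origin: centre of the underside.
- tweezer: Bystander: stainless tweezer on its side, 110 mm long along its x, 9 mm high. Origin: underside, mid-length.
- eye_cup: Bystander: clear plastic eye cup, 40 mm across, 36 mm high. Origin: centre of the underside.
- tube: Bystander: closed yellow plastic tube with white cap, lying along its x, 130 mm long, 31 mm wide, 19 mm high. Origin: underside, mid-length.
- pill_bottle: Bystander: amber pill bottle with white cap, 42 mm across, 75 mm high. Origin: centre of the underside.
- organiser: Bystander: seven-day pill organiser, 34 x 160 x 25 mm (x, y, z). Origin: centre of the underside.
- thermometer: Bystander: white digital thermometer lying along its x, 126 mm long, 19 mm wide, 10 mm high. Origin: underside, near mid-length.
Mind the look-alikes: they are no part of the job. What is shaped like the dish_top but yellow is not meant.

How it is judged:
On the way, in this order (a step that is already met when the one before it is completed fails the run):
1. the spring sits fully home on the collar (its tang down in a slot), threaded on the stem, and is let go (horizontal distance between spring and collar_top below 0.004 m and horizontal distance between spring_top and stem_tip below 0.006 m and z of spring in the frame of bottle between 0.088 and 0.095 m and angle between the z axis of spring and the z axis of bottle, either way round below 0.12 rad and contact force between the fingers and spring below 0.05 N), for 0.2 s.
2. the dish top is on the stem, level on the uncompressed spring, and is let go (all of step 1 and horizontal distance between dish_top and stem_tip below 0.004 m and angle between the z axis of dish_top and the z axis of bottle, either way round below 0.12 rad and z of dish_top in the frame of bottle between 0.139 and 0.1465 m and contact force between the fingers and dish_top below 0.05 N), for 0.2 s.
3. the dish is pressed right down (at least 7 mm of its 10 mm stroke) (horizontal distance between dish_top and stem_tip below 0.004 m and angle between the z axis of dish_top and the z axis of bottle, either way round below 0.12 rad and horizontal distance between spring and collar_top below 0.004 m and z of dish_top in the frame of bottle below 0.1355 m), for 0.04 s.
At the end, for the whole second after the job is handed in: Spring around the stem, lower end on the collar (4 mm, 7 deg); dish top on the stem above it, level (7 deg), risen again to 139-146.5 mm above the bottle's underside; bottle upright (4.5 deg), within 40 mm of its start; all released and at rest (horizontal distance between spring and collar_top below 0.004 m and horizontal distance between spring_top and stem_tip below 0.006 m and z of spring in the frame of bottle between 0.088 and 0.095 m and angle between the z axis of each of spring, dish_top and the z axis of bottle, either way round below 0.12 rad and horizontal distance between dish_top and stem_tip below 0.004 m and z of dish_top in the frame of bottle between 0.139 and 0.1465 m and angle between bottle's own z axis and vertical below 0.08 rad and distance of bottle from where it was at the start of the episode below 0.04 m and linear speed of each of dish_top, bottle, spring below 0.02 m/s); the robot touches nothing.
It fails at once if the bottle is tipped (angle between bottle's own z axis and vertical above 0.3 rad).
It fails at once if a bystander is shifted by more than 30 mm (the pill dish 50 mm) (distance of any of latch_case, tweezer, eye_cup, tube, pill_bottle, organiser, thermometer from where it was at the start of the episode above 0.03 m or distance of pill_dish from where it was at the start of the episode above 0.05 m).
It also fails if it takes over 67 s, if anything falls off the work surface, if the arm or the gripper's body presses on something with over 40 N, if the wrist force passes 120 N, or if a joint passes its speed limit or range.

## Working session

There is one attempt and no reset: what is moved stays moved. The work goes in short steps, Python scripts to look and compute and a shell command to move; the robot and the scene stay as the last step left them, time stands still between calls to the robot, and variables do not carry over. Pictures are saved under pics/ and viewed, about 8 in all and at most 12, crops included, and the job is handed in when it is done.

```bash
mkdir -p pics; ls
cat > h.py <<'E'
import numpy as np, cv2, json
from plant import robot
def snap(name,fn=None,crop=None,scale=1):
    s=robot.read_state(); c=robot.read_camera(name)
    if name=="wrist":
        H=np.array(c["hand_eye"]); Rt=cv2.Rodrigues(np.array(s["orientation"],float))[0]
        Rwc=Rt@H[:3,:3]; pos=Rt@H[:3,3]+np.array(s["tool_pos"])
        R=Rwc.T; t=-R@pos
    else: R=np.array(c["R"]); t=np.array(c["t"]).ravel()
    cal=dict(K=np.array(c["mtx"]),d=np.array(c["dist_coeffs"]),R=R,t=t)
    im=c["color"][:,:,::-1].copy()
    if fn:
        cv2.imwrite("pics/raw_"+fn+".png",im); np.savez("pics/"+fn+".npz",**cal)
        o=im
        if crop: x0,y0,x1,y1=crop; o=im[y0:y1,x0:x1]
        if scale!=1: o=cv2.resize(o,None,fx=scale,fy=scale,interpolation=cv2.INTER_CUBIC)
        cv2.imwrite("pics/"+fn+".png",o)
    return im,cal
def load(fn): return cv2.imread("pics/raw_"+fn+".png"),dict(np.load("pics/"+fn+".npz"))
def ray(cal,u,v):
    p=cv2.undistortPoints(np.array([[[u,v]]],float),cal["K"],cal["d"]).ravel()
    return -cal["R"].T@cal["t"], cal["R"].T@np.array([p[0],p[1],1])
def at_z(cal,u,v,z):
    o,d=ray(cal,u,v); return o+d*(z-o[2])/d[2]
def proj(cal,X):
    return cv2.projectPoints(np.atleast_2d(np.array(X,float)),cv2.Rodrigues(cal["R"])[0],cal["t"],cal["K"],cal["d"])[0].reshape(-1,2)
def st():
    s=robot.read_state(); print(round(s["t"],2),np.round(s["tool_pos"],4),np.round(s["orientation"],3),"F",np.round(s["force"],2),"op",round(s["opening"],4),"q6",round(s["q"][5],3))
E
python3 -c "
from h import *
st(); snap('top','top0',scale=1.25); snap('scene','scene0',scale=1.25); snap('wrist','wr0'); 
for n in ['top0','scene0']:
  c=load(n)[1]; print(n,-c['R'].T@c['t'],c['K'][0,0])"
```

```text
pics
0.0 [ 0.1621 -0.5771  0.2176] [-1.325  1.006 -1.004] F [-0.36  0.67  0.41] op 0.093 q6 -0.085
top0 [0.32862622 0.02931471 1.47525453] 565.5227769917112
scene0 [ 1.04895049 -0.76401986  1.03511395] 550.658221916154
```

View pics/top0.png

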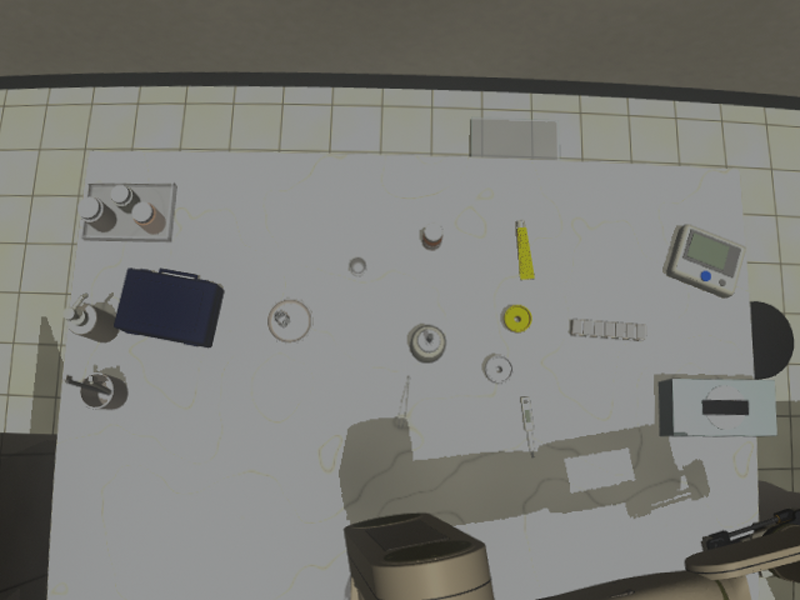

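View pics/scene0.png

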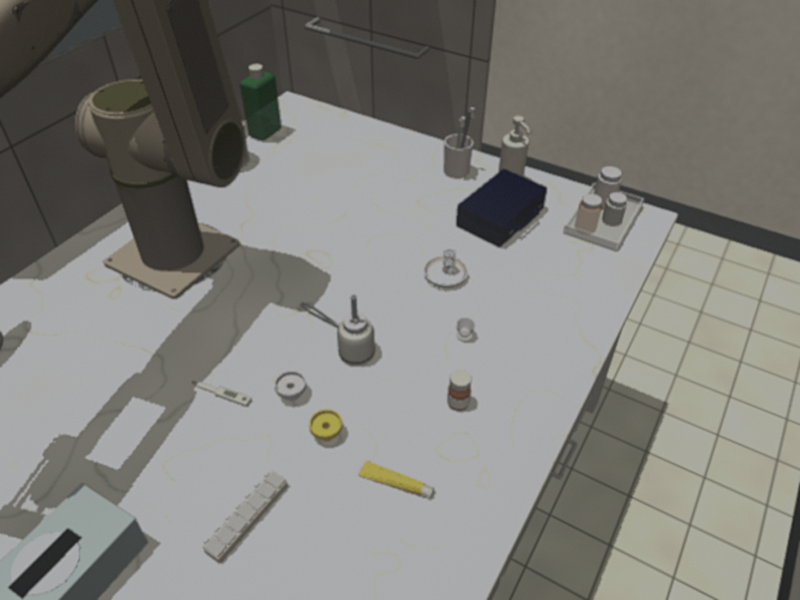

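Top view (shown ×1.25): the spring is at (282,318) in the pill dish (290,320). The bottle is at (428,343) with its stem tip near (428,336), the aluminium dish top at (498,369), and the yellow look-alike at (517,319).

```bash
python3 -c "
from h import *
c=load('top0')[1]
for n,u,v,z in [('pilldish rim',290,320,.018),('springtop',281,318.5,.057),('bottle collar',428,341,.092),('stemtip',428.5,336,.158),('dishtop rim',498,368.5,.036),('yellow',517,318.5,.036),('tweezer',404,400,.005),('eyecup',358,266,.036),('case',170,307,.067)]: print(n,at_z(c,u/1.25,v/1.25,z).round(4))
c=load('scene0')[1]
for n,u,v,z in [('springtop',449,254,.057),('stemtip',354,298,.158),('dishtop rim',290.5,381,.036),('pilldish',446,270,.018)]: print(n,at_z(c,u/1.25,v/1.25,z).round(4))
s=robot.read_state();R=cv2.Rodrigues(np.array(s['orientation']))[0];print(R.round(3)); print(robot.pinch_z); w=robot.read_camera('wrist'); print(np.round(w['hand_eye'],3),w['mtx'][0])
"
```

```text
pilldish rim [0.5662 0.2526 0.018 ]
springtop [0.5624 0.2652 0.057 ]
bottle collar [ 0.5198 -0.0338  0.092 ]
stemtip [ 0.5202 -0.0316  0.158 ]
dishtop rim [ 0.4746 -0.1809  0.036 ]
yellow [ 0.5795 -0.2203  0.036 ]
tweezer [0.4073 0.0094 0.005 ]
eyecup [0.6819 0.1132 0.036 ]
case [0.578  0.4954 0.067 ]
springtop [0.5673 0.264  0.057 ]
stemtip [ 0.526  -0.0389  0.158 ]
dishtop rim [ 0.4731 -0.1797  0.036 ]
pilldish [0.5675 0.2541 0.018 ]
[[ 0.27  -0.     0.963]
 [-0.963  0.001  0.27 ]
 [-0.001 -1.     0.   ]]
0.0188
[[ 1.     0.    -0.002  0.001]
 [ 0.002 -0.275  0.961 -0.166]
 [-0.001 -0.961 -0.275  0.077]
 [ 0.     0.     0.     1.   ]] [334.34548261   0.         318.58246422]
```

```bash
python3 -m inch '[[-1,0.3,0.25,0.1,1.0],[-1,0.3,0.25,0.1,1.0],[-1,0.3,0.25,0.1,1.0],[-1,0.3,0.25,0.1,1.0],[-1,0.3,0.25,0.1,1.0],[-1,0.3,0.25,0.1,1.0],[-1,0.3,0.25,0.1,1.0],[-1,0.3,0.25,0.1,1.0]]'; python3 -m inch '[[-1,0.04,0.3,0,0],[-1,0.04,0.3,0,0],[-1,0.04,0.3,0,0],[-1,0.04,0.3,0,0],[-1,0.04,0.3,0,0],[-1,0.04,0.3,0,0],[-1,0.04,0.3,0,0],[-1,0.04,0.3,0,0]]'; python3 -c "
from h import *
st(); snap('wrist','w1',scale=1.25)
c=load('w1')[1]
for X in [(.522,-.033,.158),(.474,-.180,.036),(.565,.265,.057)]: print((proj(c,X)*1.25).round(0))"
```

```text
t: 1.2
tool_pos: [0.4637, -0.3259, 0.3185]
orientation: [-1.558, 0.231, -0.23]
force: [-0.2, -1.1, 0.5]
opening: 0.0929
t: 2.2
tool_pos: [0.5035, -0.0277, 0.3182]
orientation: [-1.559, 0.233, -0.232]
force: [0.4, -0.0, 0.0]
opening: 0.0933
2.2 [ 0.5035 -0.0277  0.3182] [-1.559  0.233 -0.232] F [ 0.45 -0.01  0.02] op 0.0933 q6 0.14
[[422. 282.]]
[[412. 386.]]
[[368. -71.]]
```

View pics/w1.png

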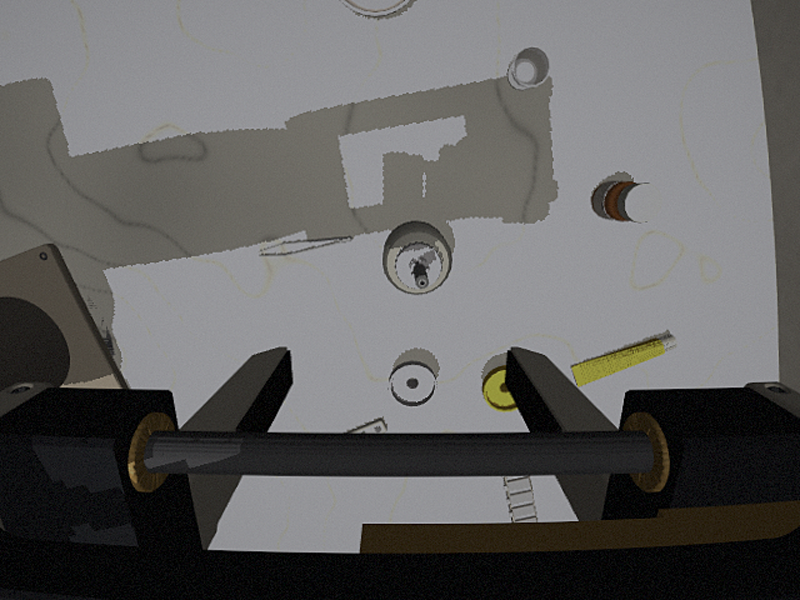

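The stem tip is at (422,283), within a pixel of the prediction. The dish top is centred at (413,384) and the yellow one at (500,389). Next I go above the spring.

```bash
python3 -c "
from h import *
c=load('w1')[1]
for n,u,v,z in [('tip',422,283,.158),('dish',413,384,.036),('body',417.5,257.5,.07)]: print(n,at_z(c,u/1.25,v/1.25,z).round(4))"
python3 -m inch '[[-1,0.062,0.29,-0.1,0],[-1,0.062,0.29,-0.1,0],[-1,0.062,0.29,-0.1,0],[-1,0.062,0.29,-0.1,0],[-1,0.062,0.29,-0.1,0],[-1,0.062,0.29,-0.1,0],[-1,0.062,0.29,-0.18,0],[-1,0.062,0.29,-0.18,0]]'; python3 -c "
from h import *
st(); snap('wrist','w2',scale=1.25)
c=load('w2')[1]
for X in [(.565,.265,.057),(.565,.265,.005)]: print((proj(c,X)*1.25).round(0))"
```

```text
tip [ 0.522 -0.034  0.158]
dish [ 0.4761 -0.1782  0.036 ]
body [ 0.5237 -0.0288  0.07  ]
t: 3.25
tool_pos: [0.5635, 0.2598, 0.1342]
orientation: [-1.562, 0.239, -0.229]
force: [-2.1, -0.8, 0.5]
opening: 0.0929
3.25 [0.5635 0.2598 0.1342] [-1.562  0.239 -0.229] F [-2.14 -0.79  0.48] op 0.0929 q6 0.648
[[398. 304.]]
[[398. 284.]]
```

View pics/w2.png

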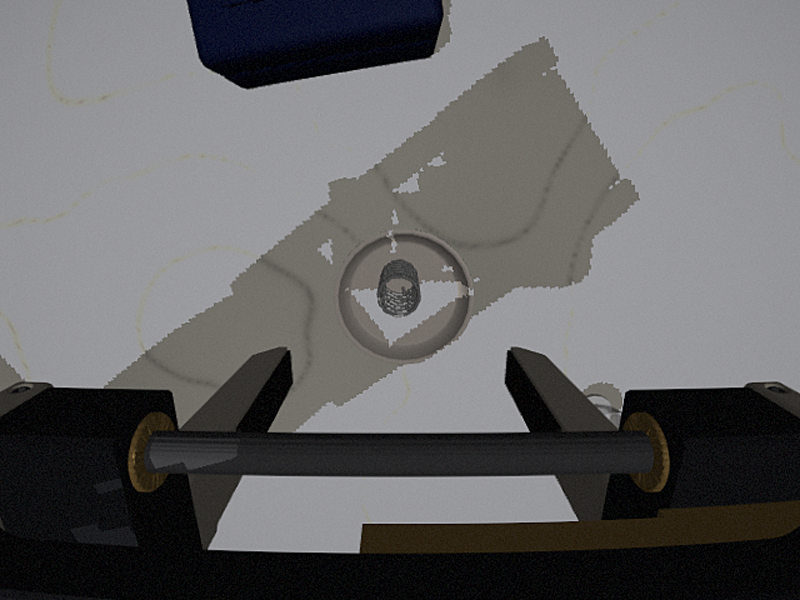

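```bash
python3 -c "
from h import *
im,c=load('w2')
o=cv2.resize(im[195:265,280:360],None,fx=8,fy=8,interpolation=cv2.INTER_CUBIC); o=cv2.convertScaleAbs(o,alpha=1.5,beta=10); cv2.imwrite('pics/w2c.png',o)"
```

```text
(no output)
```

View pics/w2c.png

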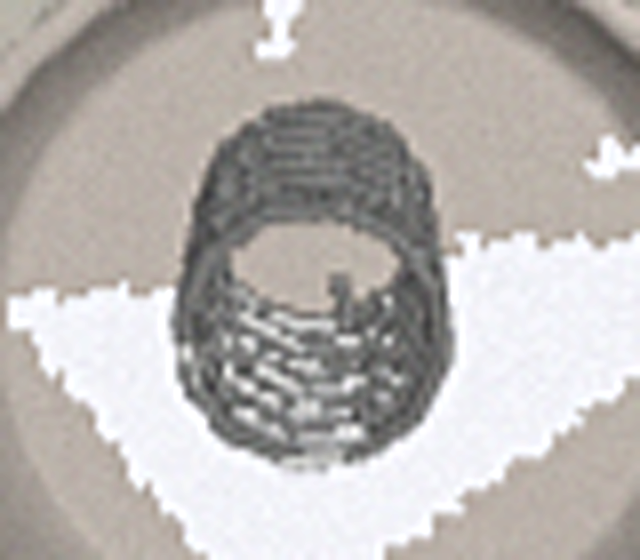

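The spring's top ring is centred at crop (313,337), which is pixel (319,237). The tang is visible inside at crop (345,285), pixel (323,230.6).

```bash
python3 -c "
from h import *
c=load('w2')[1]
T=at_z(c,318.6,236.6,.057); print(T)
a=np.linspace(0,2*np.pi,400)
for z in (.057,.005):
  p=proj(c,np.c_[T[0]+.0135*np.cos(a),T[1]+.0135*np.sin(a),0*a+z]); q=(p-[280,195])*8; print(z,q.min(0).round(),q.max(0).round())
g=at_z(c,322.6,230.1,.006); print('tang',g,g[:2]-T[:2],np.degrees(np.arctan2(*(g-T)[[1,0]])),np.hypot(*(g-T)[:2]))
w=load('w1')[1]
R=cv2.Rodrigues(np.array(robot.read_state()['orientation']))[0]; print(R.round(3))
im,_=load('w1')
o=cv2.convertScaleAbs(cv2.resize(im[170:245,295:375],None,fx=8,fy=8,interpolation=cv2.INTER_CUBIC),alpha=1.4,beta=10); cv2.imwrite('pics/w1c.png',o)"
```

```text
[0.56693573 0.27000454 0.057     ]
0.057 [165. 192.] [453. 469.]
0.005 [192.  93.] [432. 327.]
tang [0.56776262 0.26155189 0.006     ] [ 0.00082689 -0.00845265] -84.41278207522369 0.008492999717314598
[[ 0.956 -0.008  0.294]
 [-0.294 -0.003  0.956]
 [-0.006 -1.    -0.005]]
```

View pics/w1c.png

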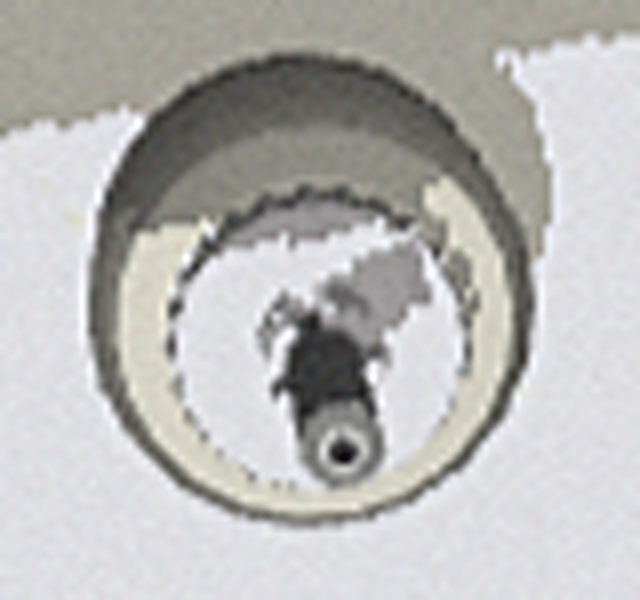

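```bash
python3 -m inch '[[-1,0.003,0.010,-0.04,0],[-1,0.003,0.010,-0.09,0],[-1,0.003,0.010,-0.102,0],[-1,0.003,0.010,-0.102,0],[1,0.003,0.010,-0.102,0],[1,0.003,0.010,-0.102,0],[1,0.003,0.010,-0.102,0],[1,0.003,0.010,-0.102,0]]' 10; python3 -c "
from h import *
st()"
```

```text
t: 4.3
tool_pos: [0.5664, 0.2699, 0.0318]
orientation: [-1.562, 0.239, -0.229]
force: [0.4, -0.4, 0.5]
opening: 0.0575
4.3 [0.5664 0.2699 0.0318] [-1.562  0.239 -0.229] F [ 0.37 -0.35  0.48] op 0.0575 q6 0.661
```

```bash
python3 -m inch '[[1,0,0,0,0],[1,0,0,0,0],[1,0,0,0,0],[1,0,0,0,0],[1,0,0,0,0],[1,0,0,0,0]]'; python3 -m inch '[[1,0,0,0.05,0],[1,0,0,0.1,0],[1,0,0,0.16,0],[1,0,0,0.2,0],[1,0,0,0.23,0],[1,0,0,0.23,0]]'
```

```text
t: 5.05
tool_pos: [0.5664, 0.2699, 0.0318]
orientation: [-1.562, 0.239, -0.229]
force: [0.2, -0.3, -0.3]
opening: 0.0256
t: 5.8
tool_pos: [0.5679, 0.2705, 0.2654]
orientation: [-1.559, 0.235, -0.233]
force: [0.1, 0.6, 0.6]
opening: 0.0256
```

```bash
python3 -m inch '[[1,-0.046,-0.303,0,0],[1,-0.046,-0.303,0,0],[1,-0.046,-0.303,0,0],[1,-0.046,-0.303,0,0],[1,-0.046,-0.303,0,0],[1,-0.046,-0.303,-0.02,0],[1,-0.046,-0.303,-0.05,0],[1,-0.046,-0.303,-0.05,0]]'; python3 -c "
from h import *
st(); im,c=snap('wrist','w3')
p=proj(c,[(.522,-.033,.158),(.522,-.033,.188),(.522,-.033,.092)]); print(p.round(1))
u,v=p[0].astype(int); x0,y0=u-50,v-60; print(x0,y0)
o=cv2.resize(im[y0:y0+100,x0:x0+100],None,fx=6,fy=6,interpolation=cv2.INTER_CUBIC); cv2.imwrite('pics/w3c.png',cv2.convertScaleAbs(o,alpha=1.4,beta=20))"
```

```text
t: 6.8
tool_pos: [0.5193, -0.0313, 0.2107]
orientation: [-1.559, 0.241, -0.226]
force: [-0.9, -0.3, -0.7]
opening: 0.0258
6.8 [ 0.5193 -0.0313  0.2107] [-1.559  0.241 -0.226] F [-0.89 -0.33 -0.73] op 0.0258 q6 0.139
[[322.6 262.4]
 [322.7 279. ]
 [322.5 237.3]]
272 202
```

View pics/w3c.png

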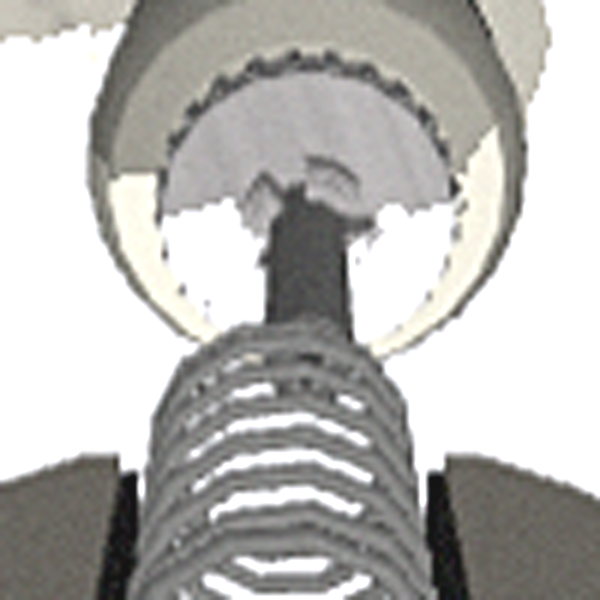

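The view shows the spring's lower ring with its top edge at crop y≈320 and sides at x≈150 and 412, while the stem is centred at x≈308. The seat slots are at (290,185), (262,258) and (375,215). I'll work out the offset and the slot angle.

```bash
python3 -c "
from h import *
c=load('w3')[1]; f=lambda x,y:(272+x/6-.4,202+y/6-.4)
T=np.array([.5193,-.0313]); a=np.linspace(0,2*np.pi,400)
for d in [(0,0),(0,.002),(0,-.002),(.002,0)]:
 for z in (.184,):
  p=proj(c,np.c_[T[0]+d[0]+.0135*np.cos(a),T[1]+d[1]+.0135*np.sin(a),0*a+z]); q=(p-[271.6,201.6])*6; print(d,q.min(0).round(),q.max(0).round())
B=np.array([.522,-.033])
for z in (.1,.14): print('stem',z,((proj(c,(*B,z))-[271.6,201.6])*6).round())
P=[at_z(c,*f(x,y),.098)[:2] for x,y in [(290,185),(262,258),(375,215)]]
for p in P: d=p-B; print(p.round(4),np.hypot(*d).round(4),np.degrees(np.arctan2(d[1],d[0])).round())
# collar circle at z .092 : left 162, right 462, top 62
for b in [(0,0),(.001,0),(0,.001)]:
  p=proj(c,np.c_[B[0]+b[0]+.022*np.cos(a),B[1]+b[1]+.022*np.sin(a),0*a+.092]); q=(p-[271.6,201.6])*6; print(b,q.min(0).round(),q.max(0).round())
"
```

```text
(0, 0) [145. 317.] [408. 562.]
(0, 0.002) [139. 299.] [403. 545.]
(0, -0.002) [151. 335.] [414. 579.]
(0.002, 0) [164. 311.] [427. 557.]
stem 0.1 [[306. 229.]]
stem 0.14 [[306. 316.]]
[ 0.5216 -0.0267] 0.0064 94.0
[ 0.5145 -0.0359] 0.008 -159.0
[ 0.532  -0.0345] 0.0101 -8.0
(0, 0) [156.  66.] [455. 356.]
(0.001, 0) [162.  64.] [462. 354.]
(0, 0.001) [154.  60.] [454. 350.]
```

```bash
python3 -m inch '[[1,0.003,-0.002,0,0],[1,0.003,-0.002,-0.02,0],[1,0.003,-0.002,-0.03,0],[1,0.003,-0.002,-0.045,0],[1,0.003,-0.002,-0.06,0],[1,0.003,-0.002,-0.074,0],[1,0.003,-0.002,-0.078,0],[1,0.003,-0.002,-0.078,0]]'; python3 -m inch '[[1,0,0,-0.004,0],[1,0,0,-0.008,0],[1,0,0,-0.012,0],[1,0,0,-0.012,0]]'; python3 -c "
from h import *
st(); im,c=snap('wrist','w4')
o=cv2.resize(im[180:360,230:410],None,fx=3.3,fy=3.3,interpolation=cv2.INTER_CUBIC); cv2.imwrite('pics/w4c.png',cv2.convertScaleAbs(o,alpha=1.4,beta=20))
"
```

```text
t: 7.85
tool_pos: [0.5233, -0.0334, 0.1347]
orientation: [-1.559, 0.238, -0.228]
force: [-0.7, -0.0, 0.3]
opening: 0.0258
t: 8.35
tool_pos: [0.523, -0.0333, 0.1222]
orientation: [-1.559, 0.239, -0.227]
force: [0.7, -0.3, -0.3]
opening: 0.0258
8.35 [ 0.523  -0.0333  0.1222] [-1.559  0.239 -0.227] F [ 0.7  -0.3  -0.26] op 0.0258 q6 0.136
```

View pics/w4c.png

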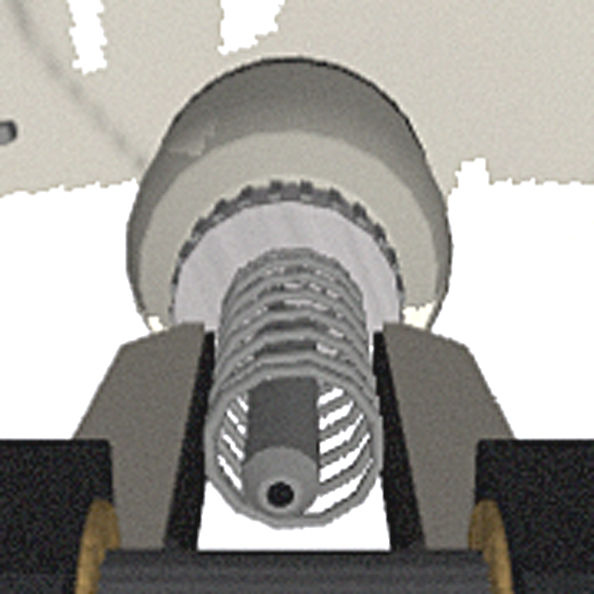

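Threaded: the ring sits around the stem, with the spring about 1 mm off in +x. I'll go down the last 3 mm and check the force.

```bash
python3 -m inch '[[1,-0.001,0,-0.002,0],[1,-0.001,0,-0.004,0],[1,-0.001,0,-0.004,0]]';  python3 -m inch '[[1,0,0,-0.001,0],[1,0,0,-0.001,0]]'; python3 -m inch '[[1,0,0,0,0]]'; python3 -c "
from h import *
im,c=snap('wrist','w5')
f=[]
for i in range(6): f.append(robot.read_state()['force']); snap('wrist')
print(np.round(f,2).tolist()); st()
o=cv2.resize(im[180:360,230:410],None,fx=3.3,fy=3.3,interpolation=cv2.INTER_CUBIC); cv2.imwrite('pics/w5c.png',cv2.convertScaleAbs(o,alpha=1.4,beta=20))
"
```

```text
t: 8.78
tool_pos: [0.5221, -0.0334, 0.1184]
orientation: [-1.559, 0.239, -0.228]
force: [1.0, -0.0, 0.5]
opening: 0.0257
t: 9.02
tool_pos: [0.5222, -0.0334, 0.1175]
orientation: [-1.559, 0.239, -0.228]
force: [-0.4, 0.8, 1.2]
opening: 0.0262
t: 9.15
tool_pos: [0.5223, -0.0334, 0.1176]
orientation: [-1.559, 0.239, -0.228]
force: [-0.3, -1.2, 0.4]
opening: 0.0254
[[-0.69, -0.7, 0.07], [-0.62, 1.06, 1.04], [-0.47, 0.45, -0.26], [0.52, 0.16, 0.8], [0.08, 0.29, 1.45], [-0.1, 0.13, 0.1]]
9.5 [ 0.5222 -0.0333  0.1175] [-1.559  0.239 -0.228] F [0.01 0.35 1.24] op 0.026 q6 0.136
```

View pics/w5c.png

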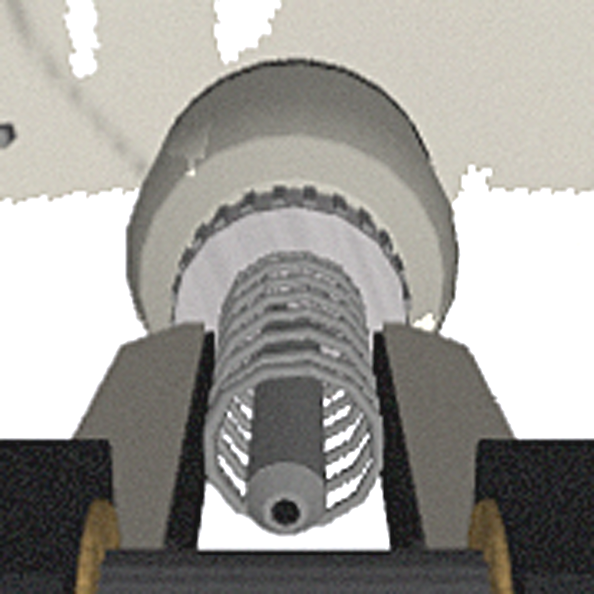

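The spring is threaded, and the mean lift of about 0.7 N fits only 1–2 mm of compression. That means it is home; caught on the teeth it would read about 4 N. I'll release and rise.

```bash
python3 -m inch '[[0.2,0,0,0,0],[0,0,0,0,0],[-0.3,0,0,0,0],[-1,0,0,0,0],[-1,0,0,0,0],[-1,0,0,0,0],[-1,0,0,0,0],[-1,0,0,0,0]]'; python3 -m inch '[[-1,0,0,0.05,0],[-1,0,0,0.1,0],[-1,0,0,0.13,0],[-1,0,0,0.14,0]]'; python3 -c "
from h import *
st(); im,c=snap('wrist','w6')
p=proj(c,[(.523,-.033,.158),(.523,-.033,.144),(.523,-.033,.092)]); print(p.round(1))
u,v=p[0].astype(int); x0,y0=u-50,v-60; print(x0,y0)
o=cv2.resize(im[y0:y0+100,x0:x0+100],None,fx=6,fy=6,interpolation=cv2.INTER_CUBIC); cv2.imwrite('pics/w6c.png',cv2.convertScaleAbs(o,alpha=1.4,beta=20))"
```

```text
t: 10.5
tool_pos: [0.5222, -0.0334, 0.1174]
orientation: [-1.559, 0.239, -0.228]
force: [-0.8, -0.4, 0.2]
opening: 0.0926
t: 11.0
tool_pos: [0.5233, -0.0335, 0.2599]
orientation: [-1.559, 0.235, -0.231]
force: [-0.1, 0.3, -0.4]
opening: 0.093
11.0 [ 0.5233 -0.0335  0.2599] [-1.559  0.235 -0.231] F [-0.1   0.31 -0.36] op 0.093 q6 0.136
[[317.5 241.2]
 [317.6 236.8]
 [317.9 223.6]]
267 181
```

View pics/w6c.png

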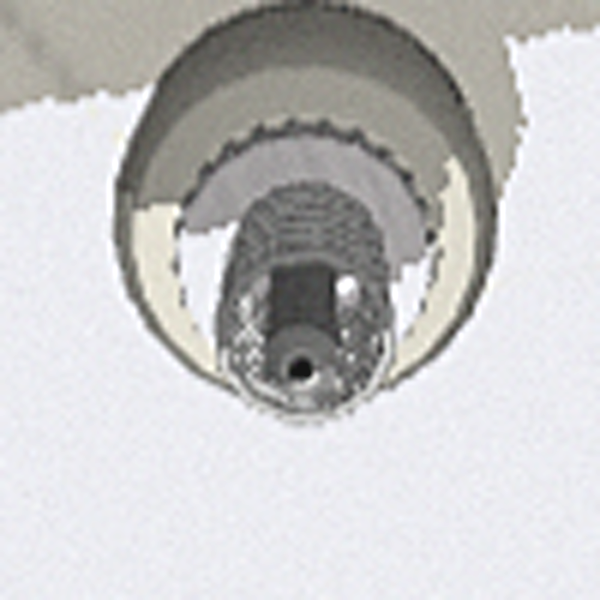

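The spring stands straight around the stem: top ring sides at x≈215 and 397, bottom at y≈422, stem tip at (300,368). I'll check this against the model.

```bash
python3 -c "
from h import *
c=load('w6')[1]; o=np.array([266.6,180.6])
B=at_z(c,*(o+np.array([300,368])/6),.158)[:2]; print('tip',B)
a=np.linspace(0,2*np.pi,400)
for z in (.144,.152,.092,.100):
  p=proj(c,np.c_[B[0]+.0135*np.cos(a),B[1]+.0135*np.sin(a),0*a+z]); q=(p-o)*6; print(z,q.min(0).round(),q.max(0).round())
p=proj(c,np.c_[B[0]+.022*np.cos(a),B[1]+.022*np.sin(a),0*a+.092]); q=(p-o)*6; print('collar',q.min(0).round(),q.max(0).round())
w=load('w1')[1]; D=at_z(w,413/1.25,384/1.25,.036); print(D)"
```

```text
tip [ 0.5221099  -0.03336064]
0.144 [208. 251.] [394. 430.]
0.152 [205. 263.] [396. 447.]
0.092 [224. 183.] [383. 338.]
0.1 [222. 192.] [384. 350.]
collar [175. 133.] [433. 385.]
[ 0.47611617 -0.17822442  0.036     ]
```

```bash
python3 -m inch '[[-1,-0.047,-0.1445,0,0],[-1,-0.047,-0.1445,0,0],[-1,-0.047,-0.1445,0,0],[-1,-0.047,-0.1445,-0.05,0],[-1,-0.047,-0.1445,-0.1,0],[-1,-0.047,-0.1445,-0.13,0],[-1,-0.047,-0.1445,-0.14,0],[-1,-0.047,-0.1445,-0.14,0]]'; python3 -c "
from h import *
st(); im,c=snap('wrist','w7')
p=proj(c,[(.476,-.178,.036)])[0]; u,v=p.astype(int); x0,y0=u-60,v-50; print(p,x0,y0)
o=cv2.resize(im[y0:y0+100,x0:x0+120],None,fx=6,fy=6,interpolation=cv2.INTER_CUBIC); cv2.imwrite('pics/w7c.png',o)"
```

```text
t: 12.05
tool_pos: [0.4755, -0.1777, 0.1188]
orientation: [-1.558, 0.238, -0.229]
force: [-0.0, 0.0, -0.1]
opening: 0.0927
12.05 [ 0.4755 -0.1777  0.1188] [-1.558  0.238 -0.229] F [-0.01  0.03 -0.06] op 0.0927 q6 -0.16
[318.98718899 248.69360461] 258 198
```

View pics/w7c.png

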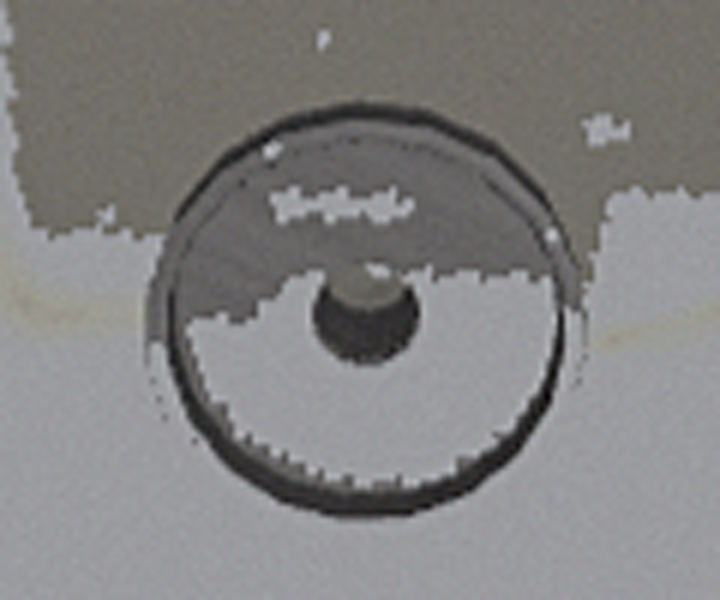

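The bore mouth at floor height is centred at crop (367,313), pixel (318.8,249.8).

```bash
python3 -c "
from h import *
c=load('w7')[1]; D=at_z(c,318.77,249.8,.027); print(D)
a=np.linspace(0,2*np.pi,400)
for r,z in ((.029,.036),(.026,.036),(.007,.027)):
  p=proj(c,np.c_[D[0]+r*np.cos(a),D[1]+r*np.sin(a),0*a+z]); q=(p-[257.6,197.6])*6; print(q.min(0).round(),q.max(0).round())"
```

```text
[ 0.47470132 -0.18147845  0.027     ]
[144. 115.] [590. 540.]
[167. 138.] [567. 519.]
[315. 263.] [419. 363.]
```

```bash
python3 -m inch '[[-1,-0.001,-0.004,-0.05,0],[-1,-0.001,-0.004,-0.1,0],[-1,-0.001,-0.004,-0.108,0],[-1,-0.001,-0.004,-0.108,0],[1,-0.001,-0.004,-0.108,0],[1,-0.001,-0.004,-0.108,0],[1,-0.001,-0.004,-0.108,0],[1,-0.001,-0.004,-0.108,0]]' 12;python3 -m inch '[[1,0,0,0,0],[1,0,0,0,0],[1,0,0,0,0],[1,0,0,0,0]]'; python3 -m inch '[[1,0,0,0.05,0],[1,0,0,0.1,0],[1,0,0,0.16,0],[1,0,0,0.2,0],[1,0,0,0.2,0]]'; python3 -c "
from h import *
st()"
```

```text
t: 13.1
tool_pos: [0.4755, -0.1822, 0.0126]
orientation: [-1.559, 0.235, -0.231]
force: [0.0, 0.6, 3.4]
opening: 0.0579
t: 13.6
tool_pos: [0.4755, -0.1822, 0.0126]
orientation: [-1.559, 0.235, -0.231]
force: [-1.1, 0.2, 2.7]
opening: 0.0573
t: 14.22
tool_pos: [0.4777, -0.1832, 0.2169]
orientation: [-1.561, 0.23, -0.236]
force: [1.1, -0.7, -0.9]
opening: 0.0581
14.22 [ 0.4777 -0.1832  0.2169] [-1.561  0.23  -0.236] F [ 1.09 -0.71 -0.9 ] op 0.0581 q6 -0.168
```

```bash
python3 -m inch '[[1,0.03,0.102,0.01,0],[1,0.03,0.102,0.01,0],[1,0.03,0.102,0.01,0],[1,0.03,0.102,0.01,0]]'; python3 -c "
from h import *
st(); im,c=snap('wrist','w8'); sc,_=snap('scene','s8'); tp,_=snap('top','t8')
print(proj(c,[(.5225,-.0333,.158),(.5225,-.0333,.092)]).round(1))
e=lambda i,a=1.3:cv2.convertScaleAbs(i,alpha=a,beta=15)
A=e(cv2.resize(im[140:440,220:420],None,fx=2,fy=2,interpolation=cv2.INTER_CUBIC))
s0=cv2.imread('pics/raw_scene0.png')
x=lambda i:cv2.resize(i[215:335,140:310],(400,282),interpolation=cv2.INTER_CUBIC)
o=np.zeros((600,800,3),np.uint8); o[:,:400]=A; o[:282,400:]=x(s0); o[300:582,400:]=x(sc); cv2.imwrite('pics/m8.png',o)"
```

```text
t: 14.72
tool_pos: [0.5069, -0.0814, 0.2253]
orientation: [-1.562, 0.231, -0.234]
force: [-0.0, -1.1, -1.5]
opening: 0.0574
14.72 [ 0.5069 -0.0814  0.2253] [-1.562  0.231 -0.234] F [-0.02 -1.07 -1.53] op 0.0574 q6 0.04
[[318.5 185. ]
 [318.4 176.6]]
```

View pics/m8.png

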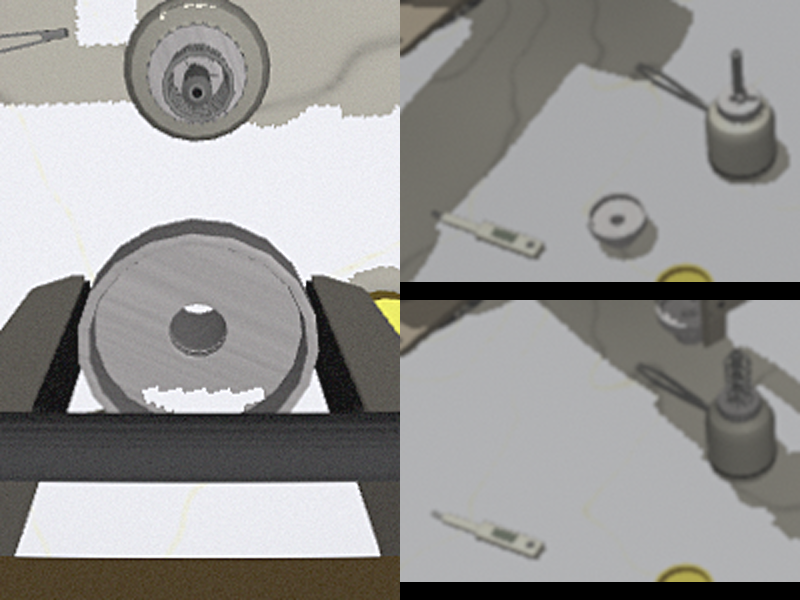

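The wrist view puts the stem tip at montage (198,91), matching the prediction. The bore mouth of the held dish is centred at about (198.5,330). The scene view shows the spring standing on the bottle and nothing else moved.

```bash
python3 -c "
from h import *
c=load('w8')[1]; o=np.array([219.75,139.75])
B=at_z(c,*(o+np.array([198,91])/2),.158); D=at_z(c,*(o+np.array([198.5,330])/2),.2397); print(B,D)
a=np.linspace(0,2*np.pi,400)
for r,z in ((.029,.2487),(.026,.2487),(.026,.2397),(.007,.2397)):
  p=proj(c,np.c_[D[0]+r*np.cos(a),D[1]+r*np.sin(a),0*a+z]); q=(p-o)*2; print(q.min(0).round(),q.max(0).round())
print('shift',B-D); st()"
```

```text
[ 0.52264714 -0.03349481  0.158     ] [ 0.50807032 -0.08108093  0.2397    ]
[ 76. 231.] [321. 451.]
[ 89. 243.] [309. 441.]
[ 94. 231.] [303. 420.]
[170. 304.] [227. 355.]
shift [ 0.01457682  0.04758612 -0.0817    ]
14.88 [ 0.5071 -0.0822  0.226 ] [-1.561  0.232 -0.236] F [-0.01 -0.13 -0.97] op 0.0574 q6 0.04
```

```bash
python3 -m inch '[[1,0.0144,0.048,0,0],[1,0.0144,0.048,0,0],[1,0.0144,0.048,-0.02,0],[1,0.0144,0.048,-0.04,0],[1,0.0144,0.048,-0.046,0],[1,0.0144,0.048,-0.046,0]]'; python3 -m inch '[[1,0,0,0,0]]'; python3 -c "
from h import *
f=[]
for i in range(4): s=robot.read_state(); f.append([*s['tool_pos'],*s['force']]); snap('wrist')
print(np.round(f,4).tolist()); print(np.mean(f,0).round(4))"
```

```text
t: 15.62
tool_pos: [0.5207, -0.0346, 0.1789]
orientation: [-1.561, 0.234, -0.235]
force: [0.2, -0.3, 0.1]
opening: 0.0574
t: 15.75
tool_pos: [0.5212, -0.0348, 0.1796]
orientation: [-1.561, 0.234, -0.237]
force: [0.2, 0.9, -0.5]
opening: 0.0579
[[0.5212, -0.0348, 0.1796, 0.2263, 0.8783, -0.5297], [0.5211, -0.0348, 0.1795, -0.1319, -0.5485, -0.3173], [0.5211, -0.0347, 0.1795, -0.0921, 0.9717, -0.7331], [0.5211, -0.0347, 0.1795, 0.2561, -0.136, -0.6228]]
[ 0.5211 -0.0347  0.1795  0.0646  0.2914 -0.5507]
```

Target TCP is (0.5215,-0.0338), so I correct by about +0.4 mm and +0.9 mm, then lower in steps.

```bash
python3 -m inch '[[1,0.0004,0.0009,0,0],[1,0.0004,0.0009,-0.004,0],[1,0.0004,0.0009,-0.009,0],[1,0.0004,0.0009,-0.013,0],[1,0.0004,0.0009,-0.013,0]]'; python3 -m inch '[[1,0,0,-0.004,0],[1,0,0,-0.008,0],[1,0,0,-0.010,0],[1,0,0,-0.010,0]]'; python3 -c "
from h import *
f=[]
for i in range(4): s=robot.read_state(); f.append([*s['tool_pos'],*s['force']]); snap('wrist')
print(np.mean(f,0).round(4))
im,c=snap('wrist','w9')
w8,c8=load('w8')
def bore(i): 
  g=cv2.cvtColor(i,cv2.COLOR_BGR2GRAY)[270:330,290:350]; return g
a,b=bore(w8),bore(im); m=cv2.matchTemplate(cv2.cvtColor(im,cv2.COLOR_BGR2GRAY)[255:345,262:376],cv2.cvtColor(w8,cv2.COLOR_BGR2GRAY)[265:335,272:366],cv2.TM_CCOEFF_NORMED); print(cv2.minMaxLoc(m))
print(b[::4,::4])"
```

```text
t: 16.58
tool_pos: [0.5211, -0.0337, 0.1658]
orientation: [-1.561, 0.234, -0.235]
force: [-0.3, 0.0, -0.7]
opening: 0.0576
t: 17.08
tool_pos: [0.5209, -0.0336, 0.1556]
orientation: [-1.561, 0.235, -0.235]
force: [-0.3, 0.2, -0.3]
opening: 0.0579
[ 0.5211 -0.0336  0.1558 -0.2347  0.3636 -0.4464]
(0.07076386362314224, 0.7666158080101013, (20, 17), (10, 10))
[[113 112 111 111 109 112 110 111 111 114 113 118 117 113 103]
 [111 113 116 111 112 106 113 110 112 111 112 113 115 118 120]
 [115 108 110 110 118 116 111 112 111 112 112 116 109 112 116]
 [112 114 109 110 110 112 112 118 114 109 110 109 108 111 112]
 [114 114 117 114 116 110 112 115 111 115 110 109 112 113 110]
 [115 115 115 117 116 114 110 113 113 111 113 114 114 111 116]
 [113 114 116 112 114  94  86   9  51  79 110 109 113 111 117]
 [116 107 108 114  95  59  54  64  92  65  51 109 107 111 113]
 [108 114 114 108  57  63  60  61  57  53  54 118 111 107 107]
 [108 106 111 111  68  63  61  55  59  52  50 115 114 116 115]
 [109 112 112 113  74  66  61  62  58  54  47 113 113 112 112]
 [115 111 110 113 112  90  81  74  69  69 113 105 110 113 111]
 [110 107 106 114 109 108 128 104  94 113 110 114 111 103 110]
 [111 109 111 110 108 113 105 106 110 113 109 109 110 105 109]
 [110 112 109 109 113 107 108 109 110 105 108 109 111 106 112]]
```

No contact load, the dish hasn't shifted in the grip, and the stem tip is visible inside the bore. I'll lower the last millimetre and release.

```bash
python3 -m inch '[[1,0.0004,0,-0.001,0],[1,0.0004,0,-0.0015,0],[1,0.0004,0,-0.0015,0],[0.2,0.0004,0,-0.0015,0],[-0.4,0.0004,0,-0.0015,0],[-1,0.0004,0,-0.0015,0],[-1,0.0004,0,-0.0015,0],[-1,0.0004,0,-0.0015,0]]';python3 -m inch '[[-1,0,0,0,0],[-1,0,0,0,0],[-1,0,0,0.05,0],[-1,0,0,0.09,0],[-1,0,0,0.09,0]]'; python3 -c "
from h import *
st(); im,c=snap('wrist','w10'); 
B=(.5226,-.0335); p=proj(c,[(*B,.1695),(*B,.1575),(*B,.1425),(*B,.158)]); print(p.round(1))
g=cv2.cvtColor(im,cv2.COLOR_BGR2GRAY); x0,y0=p[0].astype(int)-[15,15]; print(x0,y0); print(g[y0:y0+32:2,x0:x0+32:2])
snap('scene','s10')
"
```

```text
t: 18.32
tool_pos: [0.5216, -0.0336, 0.1544]
orientation: [-1.561, 0.234, -0.236]
force: [0.3, 0.8, -0.6]
opening: 0.0901
t: 18.95
tool_pos: [0.5238, -0.034, 0.2489]
orientation: [-1.561, 0.228, -0.241]
force: [1.0, -0.0, -0.2]
opening: 0.0932
18.95 [ 0.5238 -0.034   0.2489] [-1.561  0.228 -0.241] F [ 0.97 -0.05 -0.21] op 0.0932 q6 0.139
[[315.  249.5]
 [315.1 245.1]
 [315.1 240. ]
 [315.1 245.3]]
300 234
[[ 99  94  98  96  98 101  98 100 102  97  97  97 100  98 100 101]
 [ 99 104  99  95  96  97  97 102 103 100 100  97  94  98  98  96]
 [102 104 103  99 100  95  95  97  94  97  98 102 101  98 100  98]
 [101  99  99 103 101 103  97  89  97  89  98 100  98 103 102 100]
 [100  97  98 102 106  69  55  67  65  70  82 101  95 100 101 100]
 [ 96 103 105 102  51  53  83  26  52  64  67  71 101  98 101  95]
 [ 98 100  98  75  47  52  58  10   1  66  58  44  99  99  99  96]
 [100 100 107  51  54  43 122  69  69  81  76  53  93 102  98 100]
 [ 94  98 106  47  53  49  60  89  95  63  45  52  82 103 101 103]
 [ 96  92  96  64  51  52  49  51  50  51  49  42  92 100 101 103]
 [100  99  98  90  54  52  52  52  49  52  44  55 166  94 148 147]
 [ 91  87 148 148 107  69  59  53  51  53  50 154 153 158 161 160]
 [144 159 157 154 159 151 126  81  85 155 163 157 153 153 154 155]
 [158 157 158 155 157 158 157 158 159 158 155 156 155 157 158 154]
 [157 154 156 157 154 153 154 154 157 154 155 155 156 156 157 157]
 [157 158 156 157 153 160 154 153 153 157 150 156 153 156 156 157]]
```

The bore mouth is centred at (315,250) against (315,249.5) predicted for a seated dish, so it sits on the stem at the right height. I'll close the fingers and press.

```bash
python3 -m inch '[[1,-0.001,0,0,0],[1,-0.001,0,0,0],[1,-0.001,0,0,0],[1,-0.001,0,0,0],[1,-0.001,0,0,0],[1,-0.001,0,0,0],[1,-0.001,0,0,0],[1,-0.001,0,0,0]]'; python3 -m inch '[[1,0,0,0,0],[1,0,0,0,0],[1,0,0,0,0],[1,0,0,-0.03,0],[1,0,0,-0.06,0],[1,0,0,-0.07,0],[1,0,0,-0.07,0]]'; python3 -c "
from h import *
st(); snap('scene','s11')"
```

```text
t: 20.05
tool_pos: [0.5207, -0.0337, 0.2445]
orientation: [-1.561, 0.233, -0.236]
force: [-0.3, 0.6, -0.3]
opening: 0.0178
t: 20.92
tool_pos: [0.5204, -0.0336, 0.1743]
orientation: [-1.561, 0.234, -0.235]
force: [0.4, 0.4, 0.7]
opening: 0.0004
20.93 [ 0.5204 -0.0336  0.1743] [-1.561  0.234 -0.235] F [0.4  0.4  0.74] op 0.0004 q6 0.139
```

```bash
python3 -m inch '[[1,0.002,0,-0.003,0],[1,0.002,0,-0.005,0],[1,0.002,0,-0.007,0],[1,0.002,0,-0.009,0],[1,0.002,0,-0.011,0],[1,0.002,0,-0.011,0]]'; python3 -m inch '[[1,0,0,-0.002,0],[1,0,0,-0.004,0],[1,0,0,-0.005,0],[1,0,0,-0.005,0]]'; python3 -c "
from h import *
f=[]
for i in range(5): s=robot.read_state(); f.append([*s['tool_pos'],*s['force']]); snap('top')
print(np.mean(f,0).round(4))"
```

```text
t: 21.72
tool_pos: [0.5232, -0.0337, 0.1644]
orientation: [-1.561, 0.233, -0.237]
force: [0.4, 0.5, 2.0]
opening: 0.0004
t: 22.22
tool_pos: [0.5233, -0.0338, 0.1595]
orientation: [-1.561, 0.232, -0.237]
force: [0.4, 0.2, 4.5]
opening: 0.0005
[ 0.5233 -0.0338  0.1596  0.3439  0.1421  3.9046]
```

Forces follow the spring law: 2 N at 5 mm and 4 N at 10 mm. I'll press a touch further to the stop, then lift.

```bash
python3 -m inch '[[1,0,0,-0.002,0],[1,0,0,-0.003,0],[1,0,0,-0.003,0],[1,0,0,-0.003,0]]'; python3 -m inch '[[1,0,0,0.004,0],[1,0,0,0.01,0],[1,0,0,0.03,0],[1,0,0,0.06,0],[1,0,0,0.11,0],[1,0,0,0.11,0],[1,0,0,0.11,0]]'; python3 -c "
from h import *
st(); im,c=snap('wrist','w12'); B=(.5226,-.0335)
g=cv2.cvtColor(im,cv2.COLOR_BGR2GRAY)
a=np.linspace(0,2*np.pi,400)
for r,z in ((.029,.1785),(.026,.1785),(.007,.1695)):
  p=proj(c,np.c_[B[0]+r*np.cos(a),B[1]+r*np.sin(a),0*a+z]); print(p.min(0).round(),p.max(0).round())
p=proj(c,(*B,.1695))[0].astype(int); print(p); print(g[p[1]-12:p[1]+13:2,p[0]-14:p[0]+15:2])
o=cv2.resize(im[p[1]-60:p[1]+60,p[0]-60:p[0]+60],None,fx=4,fy=4); s,_=snap('scene','s12')
cv2.imwrite('pics/m12.png',np.hstack([o[:480],cv2.resize(s[200:320,220:300],(320,480))]))
# scene comparison: bottle before/after
a0=cv2.imread('pics/raw_scene0.png'); cs=load('s12')[1]
q=proj(cs,[(*B,.04),(*B,.1785),(*B,.02)]).round(); print(q)
u,v=q[2].astype(int); T=a0[v-12:v+14,u-18:u+18]; m=cv2.matchTemplate(s[v-24:v+26,u-30:u+30],T,cv2.TM_CCOEFF_NORMED); print(cv2.minMaxLoc(m))
dif=cv2.absdiff(load('s10')[0],s).max(2); print('s10 vs s12 dish-region diff', dif[int(q[1][1])-15:int(q[1][1])+25,int(q[1][0])-20:int(q[1][0])+20].mean())
"
```

```text
t: 22.98
tool_pos: [0.5246, -0.0339, 0.1587]
orientation: [-1.561, 0.23, -0.24]
force: [-1.4, 0.7, 13.0]
opening: 0.0
t: 23.85
tool_pos: [0.5246, -0.0339, 0.2689]
orientation: [-1.561, 0.229, -0.24]
force: [-0.3, 0.2, 0.0]
opening: 0.0003
23.85 [ 0.5246 -0.0339  0.2689] [-1.561  0.229 -0.24 ] F [-0.35  0.2   0.02] op 0.0003 q6 0.139
[278. 210.] [351. 279.]
[282. 214.] [347. 276.]
[306. 234.] [323. 251.]
[314 242]
[[110 108 105 101 104 105 108 107 108 111 105 103 106 107 106]
 [108 111 110 110 110 108 107 101 102 107 110 112 108 107 104]
 [109 107 111 108 111 108  90  85  95 104 101 106 108 109 107]
 [108 110 108 107  91  66  72  79  66  74  92 104 104 105 111]
 [ 99 101 106 102  58  58  61   0  62  61 102 106 103 100 104]
 [107 105 103  60  51  95  94  11 128 101  62  60 111 105 104]
 [108 108 114  51  53  42 130 126 116  93  49  49 114 107 105]
 [ 96 101 108  59  57  58  52  64  64  51  53  55 107 110 110]
 [104  95  91 116  51  54  58  57  55  53  48 137 163  96  93]
 [154 174 169 177  69  57  55  57  57  52  79 176 173 172 167]
 [167 166 166 164 169 109  72  59  78 106 173 163 165 165 167]
 [168 167 167 169 169 172 163 167 170 165 167 166 168 169 162]
 [165 168 166 163 164 169 166 168 163 164 168 165 168 165 168]]
[[285. 271.]
 [283. 230.]
 [286. 277.]]
(-0.3031013607978821, 0.8967148065567017, (24, 24), (12, 12))
s10 vs s12 dish-region diff 5.283125
```

The stop was reached (13 N at TCP z 0.1587). The bottle hasn't moved in the scene view, the bore is back where it was before the press, and the gripper is clear. Handing in.

```bash
python3 -m inch '[[1,0,0,0.02,0],[1,0,0,0.02,0],[1,0,0,0.02,0]]'; python3 -c "
from h import *
print(robot.close_job())"
```

```text
t: 24.32
tool_pos: [0.524, -0.0339, 0.2874]
orientation: [-1.561, 0.231, -0.238]
force: [-0.4, 0.3, 0.7]
opening: 0.0003
the job is handed in; nothing more can be done
None
```

The dispenser is assembled and tested, and I handed the job in at about 24 s; no verdict is reported.

- **Spring:** I threaded it over the stem and released it. The tang already lined up with a slot, so no turning was needed. A view after release fitted the spring with its lower end on the collar (z about 92 mm).
- **Dish top:** I set the aluminium one on the stem and let go. Its bore was within about 1 mm of where a seated dish should show it.
- **Press:** The force rose as the spring should: 2 N at 5 mm and 4 N at 10 mm. It then climbed to 13 N at the end stop. After lifting, the bore was back at its resting position, to about a pixel.
- **Bottle and other things:** The bottle showed no shift between the first and last scene views. In the crops I viewed before the final placing and press, the thermometer, tweezer and yellow look-alike had not visibly moved. I did not check the other items that closely.

Some checks were weaker or disagreed:
- **Unexplained push:** While picking up the dish top, the wrist read an upward push of about 3 N that I could not explain. It was gone after lifting, and the next picture showed nothing moved.
- **Last checks by numbers only:** The 12-picture limit blocked my final view. The dish being level and risen after the press is inferred from pixel readings.

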